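# Offer the lever up to the bangle bender

### The job

I am fitting the lever to the bangle bender: lift the round keeper collar off the tip of the bender's pivot post and set it down inside the open top drawer of the little cabinet, without dropping it. Then pick up the ball-ended bending lever by its balance point, keep it level, and finish while still holding it: level and still, its eye centred above the post and one to four centimetres clear of the post's tip, with the ball end pointing straight out over the front end of the bender's base plate (the end with the stop block), so that I can grease the post before it goes down. Leave the pliers, the bangle and the brush on the bench alone.

Things in the scene. Friction and masses are not known exactly. Their poses are not given: they have to be found in the camera images.
- bender: Bangle bender fixed to the bench, origin on the bench under its post's axis, z up, -x to its front. Grey cast plate 165 mm long (105 mm of it in front of the post), 125 mm wide, 12 mm thick. On it a dark grooved round die, 64 mm across, flat top 34 mm above the bench. A dark stop block 34 x 24 mm, 40 mm high with its screw, stands 46 mm in front of the post and 38 mm to +y.
- post_tip (a point): Tip of the bender's steel pivot post, on its axis, 98 mm above the bench; axes as the bender's. The post rises from the die: a journal of 22 mm diameter up to 62 mm above the bench, then a thin stub of 12 mm diameter up to the tip.
- collar: Loose keeper collar: plain steel ring, 38 mm in diameter, 30 mm high, bore 15 mm, about 0.16 kg; origin at the centre of its underside, z its axis. Starts upright on the post's thin stub, its underside on the journal 62 mm above the bench; the stub stands 6 mm out of its top.
- collar_center (a point): Centre of the collar, half-way up (77 mm above the bench at the start).
- lever: Loose steel lever, 284 mm, about 0.7 kg; origin under its eye's axis, z up, -x from eye to ball. Round eye (48 mm across, 26 high, bore 26), then a straight bar 16 mm wide, 18 to 36 mm above the bench, to 146 mm from the eye's axis, then a 13 mm rod and a black ball knob. It lies level on the ball and on a dark roller (26 mm across) under the bar 48 mm from the eye's axis; a nut tops the bar there.
- lever_balance (a point): Balance point (centre of mass) of the lever, in the middle of its bar, 78 mm from the eye's axis towards the ball, 27 mm above the bench at the start; axes as the lever's.
- lever_eye (a point): Centre of the bore of the lever's eye at the eye's underside, which is 14 mm above the bench at the start and 13 mm lower than the balance point.
- lever_ball (a point): Centre of the black ball knob (52 mm across) at the end of the lever, 234 mm from the eye's axis.
- drawer_floor (a point): Middle of the inner floor of the open top drawer, 70 mm above the bench; z up, -x is the way it opens. Inside it is 145 mm long (x) and 128 mm wide (y); side walls 28 mm high, front panel 38 mm. The rear part is under the cabinet's top. Small pale wooden cabinet, two drawers, 190 mm deep, 170 wide, 120 high, fixed to the bench, a flat copper wire coil on top.
- drawer_front (a point): Point on the inner floor of the same drawer right behind its front panel, half-way across; axes as drawer_floor. From here the drawer is open to above over a length, in +x, of the drawer joint's value less 6 mm.
- cab_drawer0 (a joint): How far the top drawer is pulled out (m): 0 shut, 0.125 fully out. It stays where it is and slides with about 1 N.
- pliers: Small blue-handled pliers lying on the bench, 142 mm long, 13 mm high, to be left alone; origin at the underside.
- steel_ring: Thin steel wire bangle, 75 mm across, 4 mm high, lying on the bench, to be left alone; origin at the underside.
- brush: Wooden bench brush, 186 mm long, 18 mm high, lying behind the bender, to be left alone; origin at the underside.

How it is judged:
By the outcome, as a careful person would: the job done as asked, in the order asked, and still so for the second after the job is handed in, while the arm keeps its last pose, push and grip.
It also fails if it takes over 53 s, if anything falls off the work surface, if the arm or the gripper's body presses on something with over 40 N, if the wrist force passes 120 N, or if a joint passes its speed limit or range.

### The arm

A 7-joint arm with a two-finger parallel gripper is mounted at the origin on a cart in front of the work surface, level with it; the furniture and walls round the work are solid. World frame = base frame: x ahead of the robot, y to its left, z up, the work surface at z = 0. Lengths are in m, angles in rad, forces in N, time in s.
With the tool pointing down it reaches from about 0.425 to 0.875 m from the base axis. Payload 8.4 kg.
Tool frame: the origin (TCP) lies midway between the tips of the shut fingers; the grasp point (between the pads) lies 19 mm behind it (grip_depth is the distance from the TCP to the grasp point, in m); z points along the fingers, y is the direction in which the jaws open and shut (so a half turn about z gives the same grasp; the last joint's range is limited). The gripper opens to 87 mm and grips with 3 to 60 N. Pads are 19 mm wide; open, the fingers measure 117 mm over their backs; the gripper's body (75 mm by 190 mm) begins 51 mm behind the grasp point.
Start: joints at [-0.099, 0.333, 0.04, 1.465, -0.013, 1.343, -0.059], TCP at [0.65, -0, 0.202] pointing down, gripper open.
Joint ranges: [-2.58, 2.58], [-0.38, 2.09], [-1.3, 1.39], [0.25, 2.4], [-1.5, 4.64], [0.08, 2.09], [-2.65, 2.65]. Speed limits (rad/s): [2.22, 2.22, 2.79, 2.79, 3.14, 3.14, 3.14].

### API

Orientations are given as a 3x3 rotation matrix whose columns are the frame's x, y, z axes.
In Python, from plant import state, get_image, job_done, grip_depth gives the robot as it stands.
- The arm moves only by the tool jog_arm, never from a script. Its argument "rows" is text: rows parted by semicolons, each of 5 numbers parted by spaces: the shift along the world's x, y, z in cm, then the turn about the world's z in rad, then the gripper command: -1 is shut, 1 is fully open, values between are in proportion. A call has 1 to 8 rows; each row is the pose to reach, as a shift and turn from the pose commanded when the call began; what a row does not reach only later rows make up. A row lasts 1/12 s, in which the tool goes at most 41.7 mm and 7.16 degrees, less where a joint would pass 70% of its speed; a pose out of reach is approached as far as the arm can. A call with a gripper value outside its range is refused whole. The fingers move at their own pace and stop on an object; "newtons" is the grip in N (left out, the last holds). Time passes only in rows, so rows that repeat a pose let the fingers close. It gives the time, the measured TCP pose, the force and the opening at its end, in the units of the state.
- state(): the state, without advancing time (a new reading comes with each control period).
- get_image(name): name is "side" or "top"; returns a dict with "pixels" (384x512x3 uint8, blue, green, red), "fovy" (degrees; the focal length in pixels is half the picture's height over the tangent of half this angle, whatever the lens; pixels are square), "cx", "cy" (the principal point, pixels), "rvec" (rotation vector, rad) and "tvec" (3), from world to camera coordinates, as OpenCV has them. Camera axes: x right, y down, z forward; pixel columns grow to the right and rows downward; lengths in m; the calibration is good to about 2 mm. A picture is of the moment at which its call begins. There is no depth.
- job_done(): hands the job in, once; it reports no verdict.
The state is a dict: "time": time; "qpos": joint angles; "joint_velocities": joint speeds; "joint_torque": joint torques, N m; "tcp_pos": TCP position; "tcp_rot": TCP orientation; "ft_force": force on the tool from outside, world axes, zero at the start; "moment": the same for the moment, N m; "gripper_width": finger opening in m.
Only numpy, scipy, OpenCV 4.12 (cv2) and the standard library are available. Lean on these libraries where they do the work, as an engineer would, in place of code of your own. Each camera call takes 0.05 s, during which the arm holds its last target.

## Working session

There is one attempt and no reset: what is moved stays moved. The work goes in short steps, Python scripts to look and compute and a tool call to move; the robot and the scene stay as the last step left them, time stands still between calls to the robot, and variables do not carry over. Pictures are saved under pics/ and viewed, and the job is handed in when it is done.

Besides the shell and the picture viewer there is one more tool, called after "Call:" by a JSON object that holds its "api" and its "payload". jog_arm: Moves the arm, as the interface text tells. Its arguments: {"type":"object","properties":{"rows":{"type":"string"},"newtons":{"type":"number"}},"required":["rows"]}

```bash
mkdir -p pics
cat > h.py <<'E'
import numpy as np,cv2
from plant import state,get_image
def grab(n,f):
    im=get_image(n); cv2.imwrite(f'pics/{f}.png',im['pixels']); np.save(f'pics/{f}.npy',im,allow_pickle=True); return im
def load(f): return np.load(f'pics/{f}.npy',allow_pickle=True).item()
def KRT(im):
    f=192/np.tan(np.radians(im['fovy'])/2)
    K=np.array([[f,0,im['cx']],[0,f,im['cy']],[0,0,1]]);R=cv2.Rodrigues(np.array(im['rvec'],float))[0];return K,R,np.array(im['tvec'],float).ravel()
def plane(im,u,v,z):
    K,R,t=KRT(im);d=R.T@np.linalg.solve(K,[u,v,1.]);c=-R.T@t;return c+d*(z-c[2])/d[2]
def proj(im,p):
    K,R,t=KRT(im);q=K@(R@np.array(p,float)+t);return q[:2]/q[2]
def tri(a,ua,b,ub):
    P=[];
    for im in(a,b):
        K,R,t=KRT(im);P.append(K@np.c_[R,t])
    X=cv2.triangulatePoints(P[0],P[1],np.array(ua,float).reshape(2,1),np.array(ub,float).reshape(2,1)).ravel();return X[:3]/X[3]
E
python3 - <<'E'
from h import *
for n in('top','side'):
    im=grab(n,n+'0'); K,R,t=KRT(im); print(n,-R.T@t,K[0,0],im['cx'],im['cy'],R[2],[k for k in im])
s=state(); print(s)
E
```

```text
top [0.42848999 0.01227219 1.36420869] 396.73411440051837 260.36814397610044 192.7477767698516 [ 0.07976656  0.00738281 -0.99678623] ['pixels', 'fovy', 'cx', 'cy', 'rvec', 'tvec']
side [ 0.35596198 -1.05486822  0.50730674] 438.8203333171534 255.30655229002906 189.21789972327312 [ 0.14432752  0.92067096 -0.36267691] ['pixels', 'fovy', 'cx', 'cy', 'rvec', 'tvec']
{'time': 0.1, 'qpos': array([-0.09918198,  0.33382432,  0.0398546 ,  1.46616071, -0.01338233,
        1.34325592, -0.0584763 ]), 'joint_velocities': array([-3.36911062e-04, -2.09676565e-03,  1.91446657e-04, -1.02070816e-03,
       -9.21432619e-04, -9.52316177e-05,  3.80339921e-04]), 'joint_torque': array([ 3.73962146e-03, -6.57807541e+01,  1.33961700e+00, -4.04708719e+01,
       -5.96434018e-02,  4.10120690e-02, -6.81097418e-06]), 'tcp_pos': array([ 6.49572750e-01, -3.28420311e-05,  2.00769075e-01]), 'tcp_rot': array([[-1.21049991e-05,  9.99999049e-01, -1.37891710e-03],
       [ 9.99999995e-01,  1.19626850e-05, -1.03215360e-04],
       [-1.03198766e-04, -1.37891835e-03, -9.99999044e-01]]), 'ft_force': array([-0.18910947,  0.49000044,  0.18915022]), 'moment': array([ 0.01917577,  0.00517794, -0.02773871]), 'gripper_width': 0.08672068040545061}
```

View pics/top0.png

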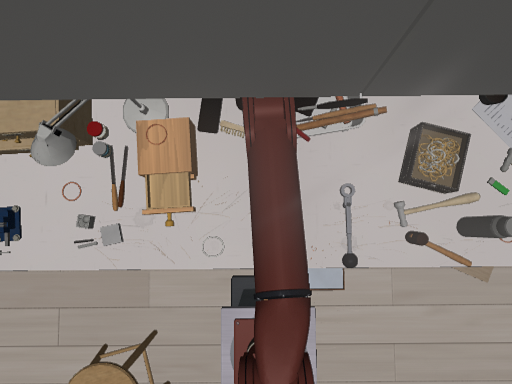

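View pics/side0.png

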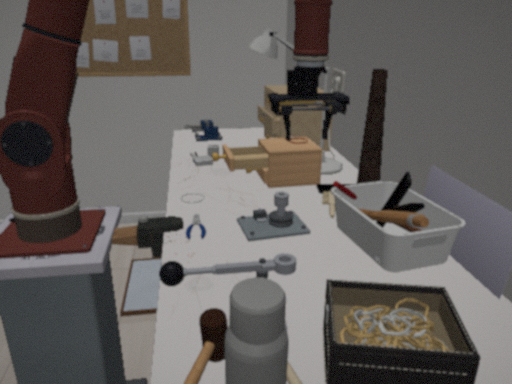

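The top view shows the cabinet with its open drawer at about (168,190), and the lever from its eye at (347,190) to its ball at (350,260). The arm hides the bender there. The side view shows the bender at about (272,222), with the collar near (282,203). I'll enlarge these areas.

Run:
```python
from h import *
s=load('side0')['pixels'];t=load('top0')['pixels']
c=cv2.resize(s[125:300,150:350],None,fx=4,fy=3.4,interpolation=cv2.INTER_CUBIC) if 0 else cv2.resize(s[130:280,150:350],(800,600),interpolation=cv2.INTER_CUBIC)
cv2.imwrite('pics/sz0.png',c)
a=cv2.resize(t[110:235,120:220],(480,600),interpolation=cv2.INTER_CUBIC);b=cv2.resize(t[175:275,320:373],(318,600),interpolation=cv2.INTER_CUBIC)
cv2.imwrite('pics/tz0.png',np.hstack([a,b]))
```

```text
(no output)
```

View pics/sz0.png

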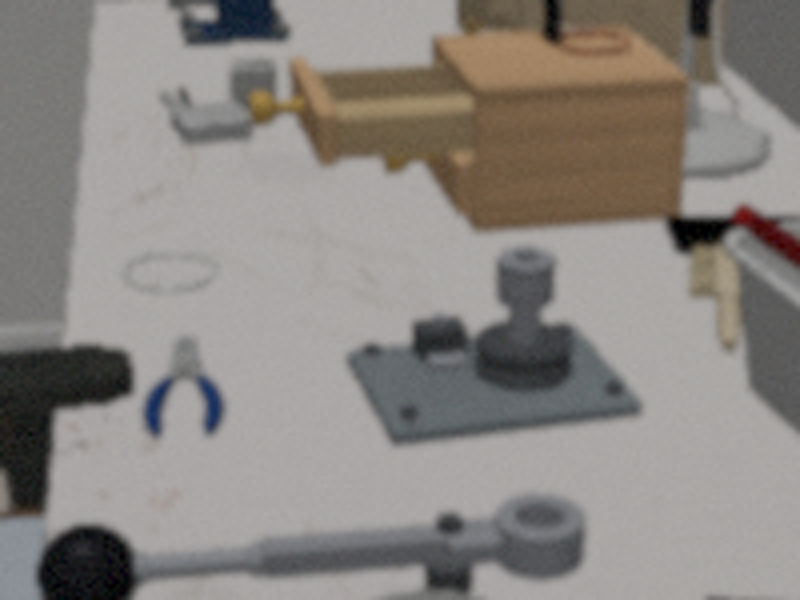

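View pics/tz0.png

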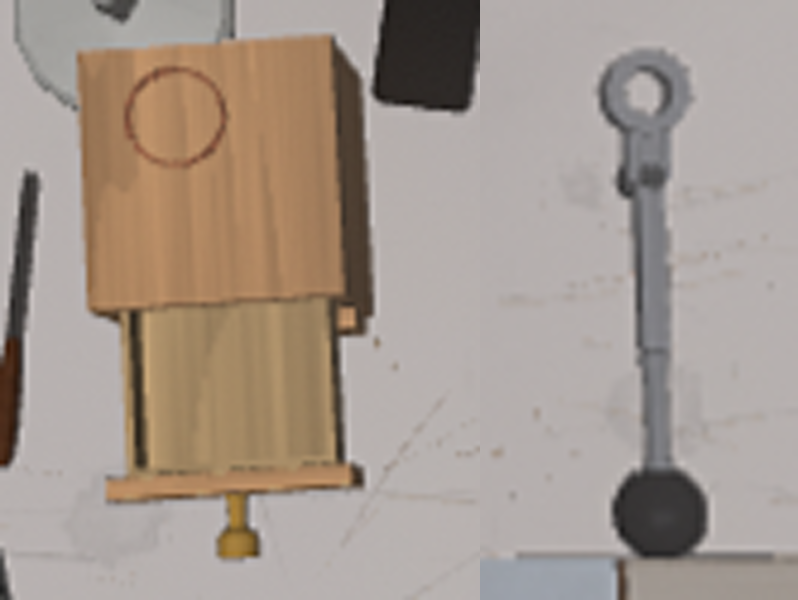

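Run:
```python
from h import *
s=load('side0');t=load('top0')
S=lambda x,y:(150+(x+.5)/4-.5,130+(y+.5)/4-.5)
print('plate corners z.012')
c=[plane(s,*S(*p),.012) for p in[(350,355),(395,437),(640,407),(575,330)]]
for p in c:print(p.round(4))
for i in range(4):print(np.linalg.norm(c[i]-c[i-1]).round(4))
print('collar top',plane(s,*S(526,257),.092).round(4),'die top?',plane(s,*S(525,338),.034).round(4), 'collar w',np.linalg.norm(plane(s,*S(498,275),.082)-plane(s,*S(554,275),.082)))
fr=(c[0]+c[1])/2;re=(c[2]+c[3])/2;d=(re-fr)/np.linalg.norm(re-fr);print('dir',np.degrees(np.arctan2(d[1],d[0])),'post',fr+d*.105)
T=lambda x,y:(320+(x-480+.5)/6-.5,175+(y+.5)/6-.5)
e=plane(t,*T(645,90),.040);b=plane(t,*T(660,513),.026);n=plane(t,*T(652,172),.04)
d=e-b;print('eye',e,'ball',b,np.hypot(*d[:2]),'yaw',np.degrees(np.arctan2(d[1],d[0])),'nut',n)
# side lever
print('eye side',plane(s,*S(541,520),.040),'ball side',plane(s,*S(87,573),.026))
C=lambda x,y:(120+(x+.5)/4.8-.5,110+(y+.5)/4.8-.5)
for nm,p,z in[('front L',(107,478),.108),('front R',(362,468),.108),('fl inner',(147,470),.070),('fr inner',(337,464),.070),('cab L',(90,308),.12),('cab R',(343,295),.12),('cab backL',(80,52),.12),('cab backR',(333,36),.12)]:
    print(nm,plane(t,*C(*p),z).round(4))
# ball by mask
hsv=t['pixels'].max(2);m=(hsv<75).astype(np.uint8);m[:245]=0;m[275:]=0;m[:,:335]=0;m[:,365:]=0
n,l,st,ce=cv2.connectedComponentsWithStats(m);print(st,ce)
```

```text
plate corners z.012
[ 0.4727 -0.0022  0.012 ]
[ 0.4864 -0.1215  0.012 ]
[ 0.6436 -0.1029  0.012 ]
[0.6304 0.017  0.012 ]
0.1588
0.1201
0.1583
0.1206
collar top [ 0.5814 -0.0416  0.092 ] die top? [ 0.5831 -0.0385  0.034 ] collar w 0.03559896584194264
dir 6.841313025220447 post [ 0.58379687 -0.04932489  0.012     ]
eye [ 0.54190194 -0.26805206  0.04      ] ball [ 0.30722343 -0.27280642  0.026     ] 0.23472666264292133 yaw 1.160598206675816 nut [ 0.49611227 -0.27067016  0.04      ]
eye side [ 0.54153793 -0.27608214  0.04      ] ball side [ 0.30808581 -0.27203285  0.026     ]
front L [0.4808 0.3981 0.108 ]
front R [0.4856 0.2293 0.108 ]
fl inner [0.4875 0.3825 0.07  ]
fr inner [0.4902 0.2529 0.07  ]
cab L [0.5926 0.4072 0.12  ]
cab R [0.5993 0.2401 0.12  ]
cab backL [0.7646 0.4163 0.12  ]
cab backR [0.7734 0.2474 0.12  ]
[[     0      0    512    384 196433]
 [   342    253     15     15    173]
 [   343    273      1      2      2]] [[255.41636079 191.43860757]
 [349.4566474  260.26011561]
 [343.         273.5       ]]
```

The bender's yaw is about 6.8° and its post is near (0.582,-0.044). The lever length checks out at 0.2347 m against 0.234 m. The drawer is about 0.11 m open. I'll move the arm aside and turn the jaws so I can see the bender from the top.

Call:
{"api": "jog_arm", "payload": {"rows": "-4 4 3 0.12 1; -6 8 5 0.24 1; -8 12 6 0.36 1; -10 16 6 0.48 1; -12 20 6 0.6 1; -13 24 6 0.72 1; -13 27 6 0.84 1; -13 28 6 0.96 1"}}

```text
time: 0.77
tcp_pos: [0.518, 0.2832, 0.262]
tcp_rot: [[-0.824, 0.567, 0.0], [0.567, 0.824, 0.001], [0.0, 0.001, -1.0]]
ft_force: [0.3, -0.1, 1.1]
gripper_width: 0.0871
```

Run:
```python
from h import *
t=grab('top','top1');s=grab('side','side1');print(state()['qpos'].round(3),state()['time'])
K=proj(t,[.58,-.045,.09]);print(K)
x,y=int(K[0])-40,int(K[1])-30
print(x,y)
cv2.imwrite('pics/tz1.png',cv2.resize(t['pixels'][y:y+60,x:x+80],(800,600),interpolation=cv2.INTER_CUBIC))
```

```text
[-0.367  0.204 -0.251  1.511  0.048  1.433  0.354] 0.8667
[280.85661426 177.23774311]
240 147
```

View pics/tz1.png

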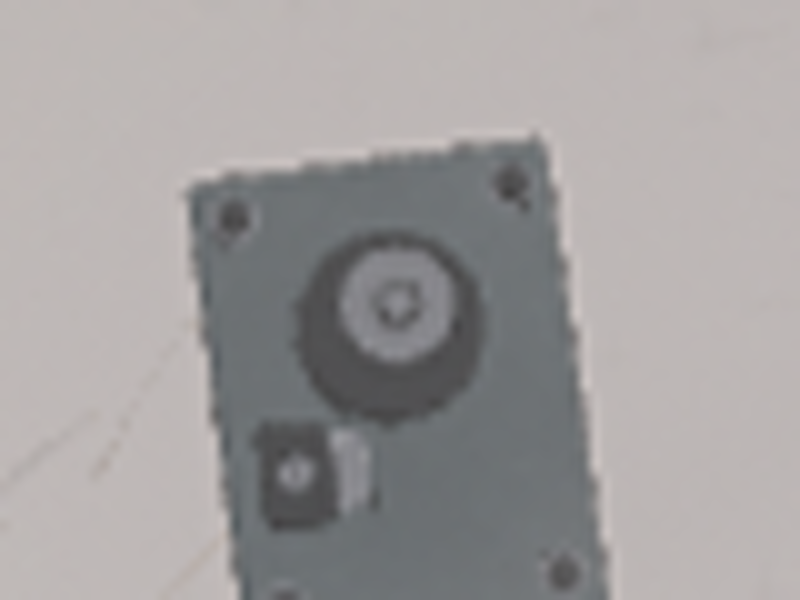

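View pics/top1.png

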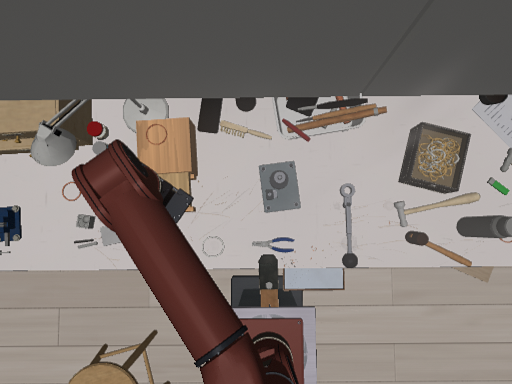

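The bender is now clear: the collar's top is at crop (398,304), px (279.3,177.0), and the whole plate shows.

Run:
```python
from h import *
t=load('top1');s=load('side0');p=t['pixels'].astype(int)
m=(p.max(2)<140).astype(np.uint8);m[:150]=0;m[225:]=0;m[:,:250]=0;m[:,310:]=0
m=cv2.morphologyEx(m,cv2.MORPH_OPEN,np.ones((3,3)))
cs,_=cv2.findContours(m,0,2);c=max(cs,key=cv2.contourArea)
r=cv2.minAreaRect(c);print(r)
b=cv2.boxPoints(r);w=np.array([plane(t,*q,.012) for q in b]);print(b,w.round(4));print([np.linalg.norm(w[i]-w[i-1]).round(4) for i in range(4)])
ce=w.mean(0)
# long direction
e=w[1]-w[0];f=w[2]-w[1];L=e if np.linalg.norm(e)>np.linalg.norm(f) else f
L=L/np.linalg.norm(L);L*=np.sign(L[0]);print('yaw',np.arctan2(L[1],L[0]),'post pred',ce+L*.0225)
T=lambda x,y:(240+(x+.5)/10-.5,147+(y+.5)/10-.5)
print('tip',plane(t,*T(398,303),.098),'collar',plane(t,*T(398,306),.092),'die',plane(t,*T(392,328),.034))
S=lambda x,y:(150+(x+.5)/4-.5,130+(y+.5)/4-.5)
print('tri collar top',tri(t,T(398,306),s,S(526,257)),'tip',tri(t,T(398,303),s,S(526,249)))
print('block front',plane(t,*T(297,475),.040))
```

```text
((279.0851745605469, 186.38864135742188), (47.84326171875, 36.54326248168945), 82.40535736083984)
[[257.81226 165.09169]
 [294.03497 160.26201]
 [300.3581  207.6856 ]
 [264.13538 212.51527]] [[ 0.6322  0.0301  0.012 ]
 [ 0.6475 -0.0947  0.012 ]
 [ 0.4842 -0.1134  0.012 ]
 [ 0.469   0.0102  0.012 ]]
[np.float64(0.1644), np.float64(0.1257), np.float64(0.1644), np.float64(0.1245)]
yaw 0.11424072102128957 post pred [ 0.58057955 -0.03938748  0.012     ]
tip [ 0.580356  -0.0398231  0.098    ] collar [ 0.58010174 -0.04005623  0.092     ] die [ 0.57957275 -0.04031462  0.034     ]
tri collar top [ 0.58099066 -0.04022092  0.0914013 ] tip [ 0.58108127 -0.03997222  0.09679818]
block front [ 0.52976059 -0.00760208  0.04      ]
```

Top and side agree: the post is at (0.5805, -0.040) with yaw about 0.116, and the plate measures 164×125 mm as it should. I'll go above the collar.

Call:
{"api": "jog_arm", "payload": {"rows": "0 -3 0 0.12 1; 2 -7 0 0.24 1; 3 -11 0 0.36 1; 4 -15 -2 0.48 1; 5 -19 -4 0.6 1; 6 -23 -7 0.63 1; 6.05 -27 -10 0.63 1; 6.05 -30.5 -12 0.63 1"}}

```text
time: 1.53
tcp_pos: [0.5789, 0.0027, 0.1592]
tcp_rot: [[-1.0, -0.018, -0.0], [-0.018, 1.0, -0.0], [0.0, -0.0, -1.0]]
ft_force: [0.8, 0.5, 0.3]
gripper_width: 0.0875
```

Call:
{"api": "jog_arm", "payload": {"rows": "0 -1.5 0 0 1; 0 -1.5 0 0 1; 0 -1.5 0 0 1; 0 -1.5 0 0 1"}}

```text
time: 1.87
tcp_pos: [0.5792, -0.0092, 0.161]
tcp_rot: [[-1.0, -0.019, 0.0], [-0.019, 1.0, 0.001], [-0.0, 0.001, -1.0]]
ft_force: [-0.3, -0.2, 1.2]
gripper_width: 0.0868
```

Run:
```python
from h import *
s=grab('side','side2');st=state();print(st['tcp_pos'],st['tcp_rot'].round(3),st['time'])
cv2.imwrite('pics/sz2.png',cv2.resize(s['pixels'][130:255,210:360],(720,600),interpolation=cv2.INTER_CUBIC))
```

```text
[ 0.57930933 -0.00865262  0.16114309] [[-1.    -0.021  0.001]
 [-0.021  1.     0.001]
 [-0.001  0.001 -1.   ]] 1.9167
```

View pics/sz2.png

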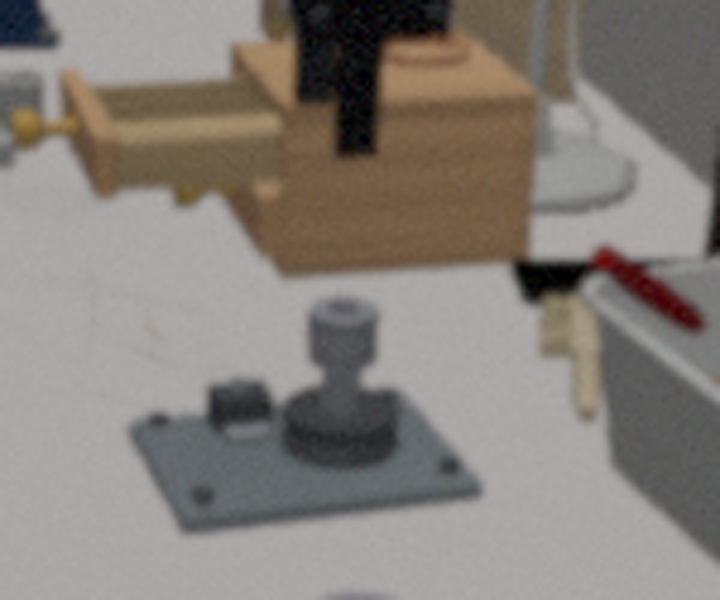

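The fingers are still about 3 cm to +y of the collar, since the commanded travel was limited per row. I'll correct that and then descend.

Call:
{"api": "jog_arm", "payload": {"rows": "0.1 -2 0 0 1; 0.1 -3.1 0 0 1; 0.1 -3.1 -1 0 1; 0.1 -3.1 -4 0 1; 0.1 -3.1 -7 0 1; 0.1 -3.1 -10 0 1; 0.1 -3.1 -10.2 0 1; 0.1 -3.1 -10.2 0 1"}}

```text
time: 2.58
tcp_pos: [0.5786, -0.0401, 0.0571]
tcp_rot: [[-1.0, -0.02, -0.004], [-0.02, 1.0, 0.0], [0.004, 0.0, -1.0]]
ft_force: [0.1, -0.5, 0.2]
gripper_width: 0.0869
```

Run:
```python
from h import *
s=grab('side','side3');st=state();print(st['tcp_pos'],st['time'],st['ft_force'])
cv2.imwrite('pics/sz3.png',cv2.resize(s['pixels'][130:255,210:360],(720,600),interpolation=cv2.INTER_CUBIC))
```

```text
[ 0.58009895 -0.0403637   0.05902096] 2.6333 [ 0.20148541 -0.67320358  0.22334623]
```

View pics/sz3.png

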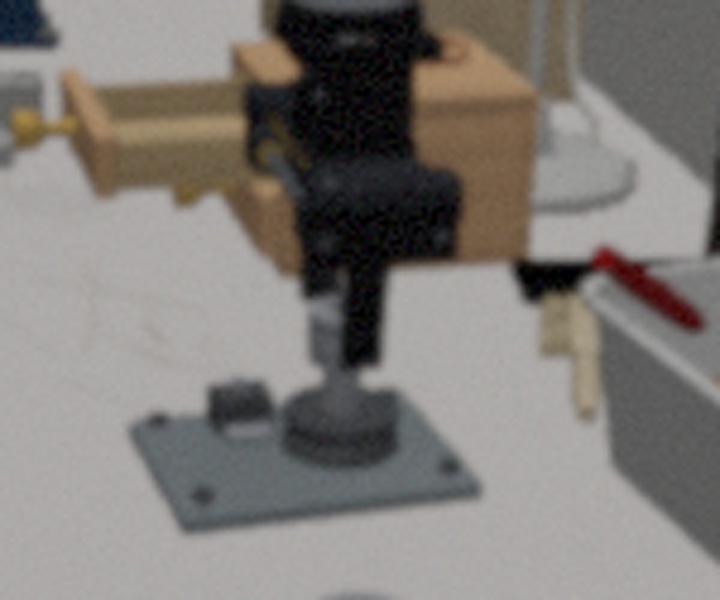

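Run:
```python
from h import *
s=load('side3')
for p in[(.58,-.084,.059),(.58,-.1,.059),(.5805,-.04,.077)]: print((proj(s,p)-[210,130])*4.8)
```

```text
[353.87380532 396.27978519]
[360.51277553 409.0981937 ]
[338.3765406  331.69319667]
```

Call:
{"api": "jog_arm", "payload": {"rows": "0 0 0 0 0; 0 0 0 0 -0.3; 0 0 0 0 -1; 0 0 0 0 -1; 0 0 0 0 -1; 0 0 0 0 -1; 0 0 0 0 -1; 0 0 0 0 -1", "newtons": 30}}

```text
time: 3.3
tcp_pos: [0.5801, -0.0411, 0.0587]
tcp_rot: [[-1.0, -0.019, -0.0], [-0.019, 1.0, -0.0], [0.0, -0.0, -1.0]]
ft_force: [0.0, -0.1, 0.1]
gripper_width: 0.0415
```

Call:
{"api": "jog_arm", "payload": {"rows": "0 0 0 0 -1; 0 0 0 0 -1; 0 0 0 0 -1; 0 0 0 0 -1"}}

```text
time: 3.63
tcp_pos: [0.5801, -0.0411, 0.0587]
tcp_rot: [[-1.0, -0.019, 0.0], [-0.019, 1.0, -0.0], [-0.0, -0.0, -1.0]]
ft_force: [0.3, -0.4, 0.3]
gripper_width: 0.0371
```

Run:
```python
from h import *
s=grab('side','side4');st=state();print(st['tcp_pos'],st['time'],st['ft_force'],st['gripper_width'])
cv2.imwrite('pics/sz4.png',cv2.resize(s['pixels'][155:240,230:332],(720,600),interpolation=cv2.INTER_CUBIC))
```

```text
[ 0.58005422 -0.04112518  0.058671  ] 3.6833 [-0.99696781  0.59857697  0.29909341] 0.03718234187853789
```

View pics/sz4.png

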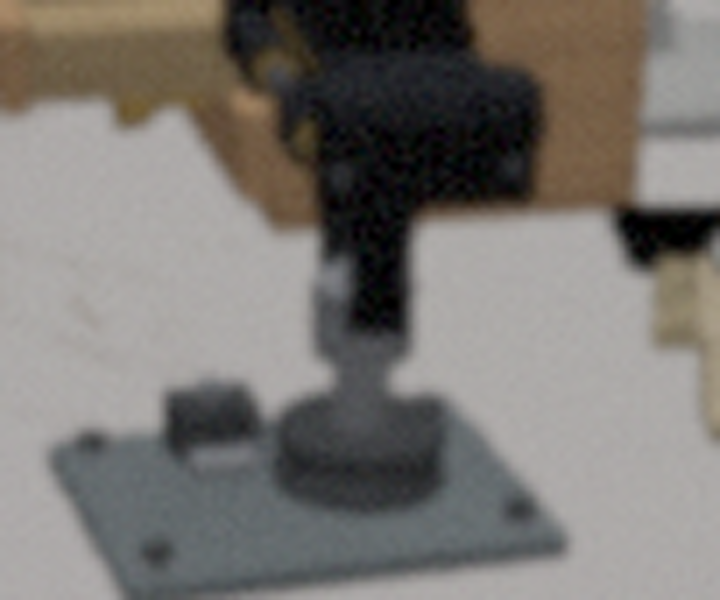

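The collar is gripped at 37 mm, and the fingertips are just above its underside. I'll lift straight up.

Call:
{"api": "jog_arm", "payload": {"rows": "0 0 1 0 -1; 0 0 2.5 0 -1; 0 0 4.5 0 -1; 0 0 7 0 -1; 0 0 9 0 -1; 0 0 10 0 -1; 0 0 10 0 -1; 0 0 10 0 -1"}}

```text
time: 4.35
tcp_pos: [0.58, -0.0411, 0.1585]
tcp_rot: [[-1.0, -0.019, 0.0], [-0.019, 1.0, -0.0], [-0.0, -0.0, -1.0]]
ft_force: [0.5, 0.3, -2.2]
gripper_width: 0.0371
```

Run:
```python
from h import *
s=grab('side','side5');st=state();print(st['tcp_pos'],st['time'],st['ft_force'],st['gripper_width'])
cv2.imwrite('pics/sz5.png',cv2.resize(s['pixels'][130:255,210:360],(720,600),interpolation=cv2.INTER_CUBIC))
```

```text
[ 0.57941291 -0.04108627  0.1575491 ] 4.4 [ 0.17804822 -0.71212681 -2.90123692] 0.037187092773519365
```

View pics/sz5.png

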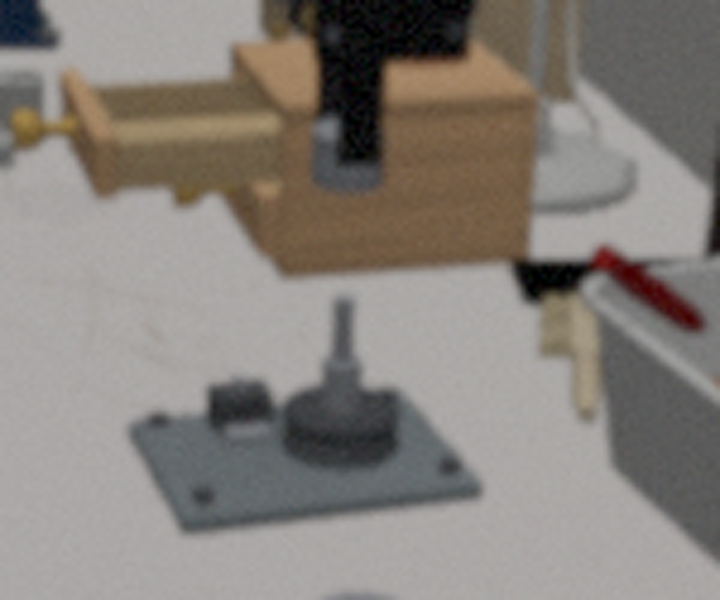

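The collar is off the post, upright and held. Its weight reads about -2 N. Next I'll carry it over the drawer.

Call:
{"api": "jog_arm", "payload": {"rows": "0 1.5 0 0 -1; -0.5 4.5 0 0 -1; -1 8 0 0 -1; -1.7 11.5 0 0 -1; -2.3 15 0 0 -1; -3 18.5 0 0 -1; -3.5 22 0 0 -1; -4 25.5 0 0 -1"}}

```text
time: 5.07
tcp_pos: [0.5386, 0.2152, 0.1569]
tcp_rot: [[-1.0, -0.019, -0.002], [-0.019, 1.0, -0.001], [0.002, -0.001, -1.0]]
ft_force: [1.0, 0.5, -1.7]
gripper_width: 0.0375
```

Call:
{"api": "jog_arm", "payload": {"rows": "-0.3 3.5 0 0 -1; -0.5 6.5 0 0 -1; -0.5 9 0 0 -1; -0.5 10.5 0 0 -1; -0.5 10.5 0 0 -1; -0.5 10.5 0 0 -1"}}

```text
time: 5.57
tcp_pos: [0.5346, 0.3186, 0.1572]
tcp_rot: [[-1.0, -0.02, -0.002], [-0.02, 1.0, -0.001], [0.002, -0.001, -1.0]]
ft_force: [0.7, -1.1, -1.6]
gripper_width: 0.037
```

Run:
```python
from h import *
s=grab('side','side6');t=grab('top','top6');st=state();print(st['tcp_pos'],st['time'],st['ft_force'],st['gripper_width'])
a=cv2.resize(s['pixels'][105:205,190:340],(800,533),interpolation=cv2.INTER_CUBIC)
cv2.imwrite('pics/sz6.png',a)
cv2.imwrite('pics/tz6.png',cv2.resize(t['pixels'][110:235,100:250],(720,600),interpolation=cv2.INTER_CUBIC))
```

```text
[0.53551476 0.3168177  0.1578952 ] 5.6667 [ 0.12993974 -0.32164218 -1.64594352] 0.03751025195521323
```

View pics/sz6.png

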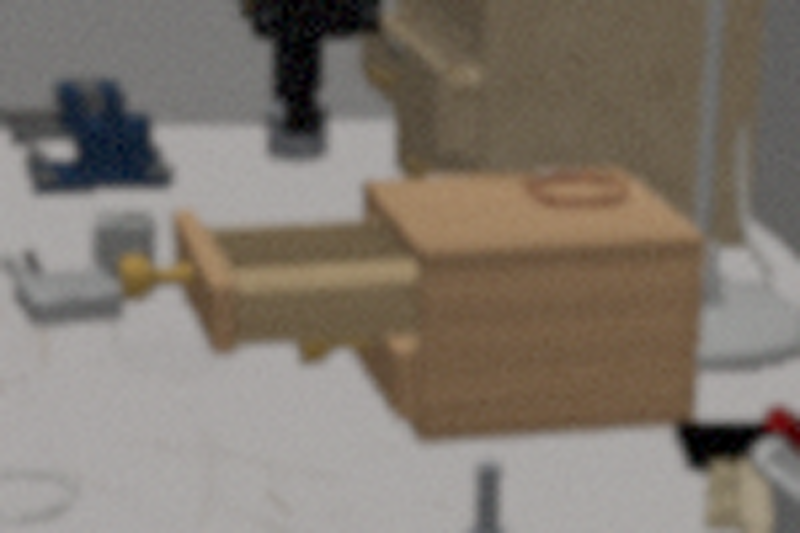

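View pics/tz6.png

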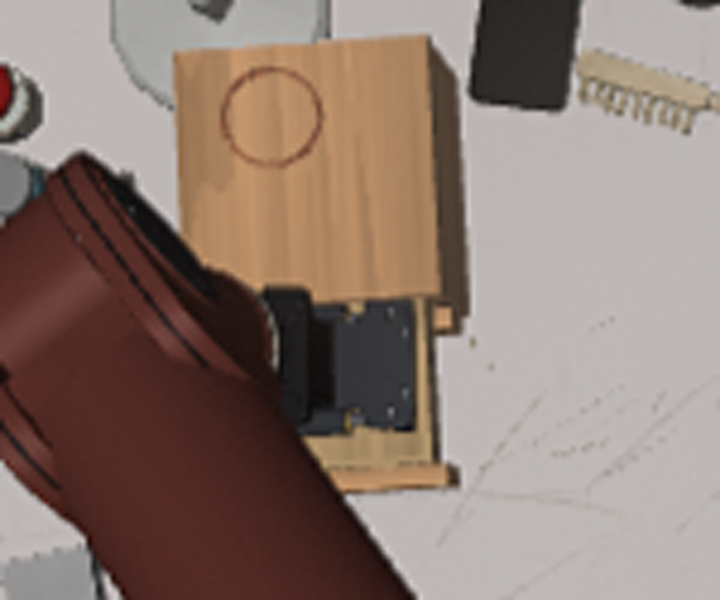

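It's centred over the open part of the drawer. I'll descend to just above the floor.

Call:
{"api": "jog_arm", "payload": {"rows": "-0.2 0.2 -2 0 -1; -0.2 0.2 -4.5 0 -1; -0.2 0.2 -6.5 0 -1; -0.2 0.2 -8 0 -1; -0.2 0.2 -8.6 0 -1; -0.2 0.2 -8.9 0 -1; -0.2 0.2 -8.9 0 -1; -0.2 0.2 -8.9 0 -1"}}

```text
time: 6.33
tcp_pos: [0.5339, 0.3207, 0.0707]
tcp_rot: [[-1.0, -0.018, 0.001], [-0.018, 1.0, 0.001], [-0.001, 0.001, -1.0]]
ft_force: [-0.2, -0.4, -2.0]
gripper_width: 0.037
```

Call:
{"api": "jog_arm", "payload": {"rows": "0 0 -0.1 0 -1; 0 0 -0.1 0 -1"}}

```text
time: 6.5
tcp_pos: [0.5336, 0.3212, 0.0696]
tcp_rot: [[-1.0, -0.019, 0.001], [-0.019, 1.0, 0.001], [-0.001, 0.001, -1.0]]
ft_force: [0.3, -0.2, -1.5]
gripper_width: 0.0379
```

Call:
{"api": "jog_arm", "payload": {"rows": "0 0 -0.1 0 -1; 0 0 -0.1 0 -1"}}

```text
time: 6.67
tcp_pos: [0.5332, 0.321, 0.0679]
tcp_rot: [[-1.0, -0.019, 0.0], [-0.019, 1.0, 0.0], [-0.0, 0.0, -1.0]]
ft_force: [-0.3, 0.6, -1.6]
gripper_width: 0.037
```

Call:
{"api": "jog_arm", "payload": {"rows": "0 0 -0.1 0 -1; 0 0 -0.1 0 -1"}}

```text
time: 6.83
tcp_pos: [0.5331, 0.321, 0.0667]
tcp_rot: [[-1.0, -0.019, 0.0], [-0.019, 1.0, 0.0], [-0.0, 0.0, -1.0]]
ft_force: [0.5, 0.4, -1.3]
gripper_width: 0.0371
```

Call:
{"api": "jog_arm", "payload": {"rows": "0 0 -0.1 0 -1; 0 0 -0.1 0 -1"}}

```text
time: 7.0
tcp_pos: [0.5339, 0.321, 0.0667]
tcp_rot: [[-1.0, -0.019, 0.002], [-0.019, 1.0, 0.0], [-0.002, 0.0, -1.0]]
ft_force: [0.4, -0.9, 4.1]
gripper_width: 0.0373
```

Floor contact: the force rose to +4 N at the expected height. I'll open part way and rise.

Call:
{"api": "jog_arm", "payload": {"rows": "0 0 0 0 -0.05; 0 0 0 0 0.1; 0 0 0 0 0.3; 0 0 0 0 0.3; 0 0 0 0 0.3; 0 0 0 0 0.3"}}

```text
time: 7.5
tcp_pos: [0.533, 0.3209, 0.0655]
tcp_rot: [[-1.0, -0.019, -0.0], [-0.019, 1.0, -0.0], [0.0, -0.0, -1.0]]
ft_force: [-0.4, -0.1, -0.3]
gripper_width: 0.0556
```

Call:
{"api": "jog_arm", "payload": {"rows": "0 0 1 0 0.3; 0 0 3 0 0.3; 0 0 6 0 0.3; 0 0 10 0 0.3; 0 0 13 0 0.3; -1 -3 15 0 0.3; -1 -7 15 0 0.5; -2 -11 15 0 1"}}

```text
time: 8.17
tcp_pos: [0.5141, 0.2107, 0.218]
tcp_rot: [[-1.0, -0.021, 0.004], [-0.021, 1.0, 0.002], [-0.004, 0.002, -1.0]]
ft_force: [0.7, -1.6, -0.1]
gripper_width: 0.0638
```

Call:
{"api": "jog_arm", "payload": {"rows": "-1 -4 0 0 1; -2 -8 0 0 1; -2 -12 0 0 1; -2 -16 0 0 1; -2 -20 0 0 1; -2 -24 0 0 1; -2 -28 0 0 1; -2 -32 0 0 1"}}

```text
time: 8.83
tcp_pos: [0.4928, -0.1109, 0.2169]
tcp_rot: [[-1.0, -0.019, 0.002], [-0.019, 1.0, -0.0], [-0.002, -0.0, -1.0]]
ft_force: [0.3, 0.2, 0.1]
gripper_width: 0.0869
```

Run:
```python
from h import *
s=grab('side','side7');t=grab('top','top7');st=state();print(st['tcp_pos'],st['time'],st['ft_force'],st['gripper_width'])
a=cv2.resize(s['pixels'][105:205,190:340],(800,533),interpolation=cv2.INTER_CUBIC)
cv2.imwrite('pics/sz7.png',a)
cv2.imwrite('pics/tz7.png',cv2.resize(t['pixels'][110:235,100:250],(720,600),interpolation=cv2.INTER_CUBIC))
```

```text
[ 0.49213769 -0.11645825  0.21656932] 8.9333 [-0.10926636  0.89631082 -0.24571015] 0.08681849103556963
```

View pics/tz7.png

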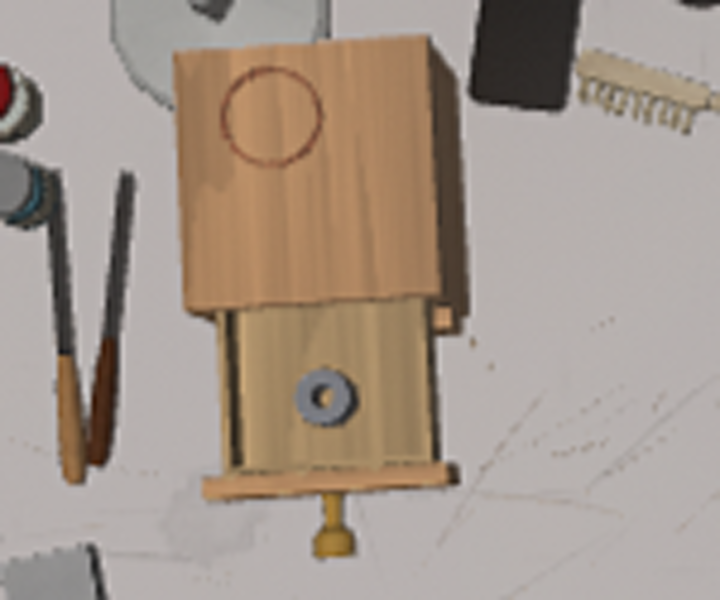

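View pics/top7.png

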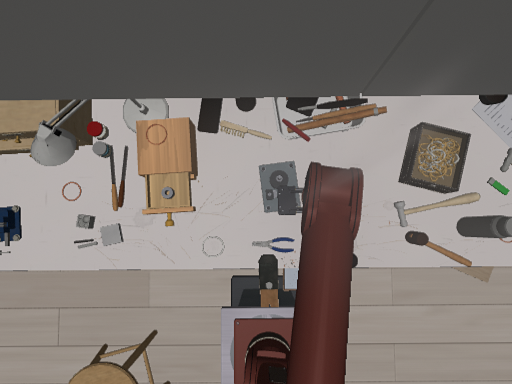

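The collar stands upright in the middle of the drawer at crop (326,397). Now I'll refine the lever pose from the earlier unobstructed top views.

Run:
```python
from h import *
for f in('top0','top1'):
    t=load(f);p=t['pixels'].astype(int)
    m=(p.max(2)<150).astype(np.uint8);m[:178]=0;m[268:]=0;m[:,:332]=0;m[:,366:]=0
    cs,_=cv2.findContours(m,0,1);c=max(cs,key=cv2.contourArea);q=c[:,0,:].astype(float)
    e=q[q[:,1]<193]; u,r=cv2.minEnclosingCircle(e.astype(np.float32)); print('eye circ',u,r, r*np.linalg.norm(plane(t,*u,.04)-plane(t,u[0]+1,u[1],.04)))
    bm=(p.max(2)<75).astype(np.uint8);bm[:245]=0;bm[272:]=0;bm[:,:335]=0;bm[:,365:]=0
    M=cv2.moments(bm,True);b=(M['m10']/M['m00'],M['m01']/M['m00'])
    E=plane(t,*u,.04);B=plane(t,*b,.026);d=E-B
    # bar rows centre
    out=[]
    for v in range(212,232,3):
        xs=np.where(m[v]>0)[0];w=plane(t,xs.mean(),v,.036);out.append(w[:2].round(4).tolist()+[len(xs)])
    print(E,B,np.hypot(*d[:2]),np.arctan2(d[1],d[0]));print(out)
    L=np.polyfit(*np.array(out)[:,:2].T,1);print(L,'y at .464',np.polyval(L,.464))
# side eye
s=load('side0');p=s['pixels']
cv2.imwrite('pics/eye.png',cv2.resize(p[245:290,160:310],(800,240),interpolation=cv2.INTER_CUBIC))
t=load('top1');cv2.imwrite('pics/lev.png',cv2.resize(t['pixels'][178:218,332:364],(480,600),interpolation=cv2.INTER_CUBIC))
for q in[(.542,-.268,.04),(.542,-.268,.014),(.307,-.2725,.026)]: print(proj(s,q))
```

```text
eye circ (346.76666259765625, 189.0) 7.830883502960205 0.026147981664815363
[ 0.54387185 -0.26704892  0.04      ] [ 0.3066445 -0.2723686  0.026    ] 0.23728698343518284 0.02242065975981493
[[0.4671, -0.2682, 6], [0.4571, -0.2696, 7], [0.4471, -0.2677, 6], [0.4371, -0.2707, 6], [0.4271, -0.2704, 6], [0.4172, -0.2701, 6], [0.4072, -0.2699, 6]]
[ 0.03150624 -0.28328656] y at .464 -0.2686676680610954
eye circ (346.8571472167969, 189.5) 7.29875373840332 0.024368615488690987
[ 0.54218997 -0.26730466  0.04      ] [ 0.30650487 -0.27241219  0.026     ] 0.235740444669768 0.02166760217574304
[[0.4671, -0.2682, 6], [0.4571, -0.2696, 5], [0.4471, -0.2693, 5], [0.4371, -0.2707, 6], [0.4271, -0.2688, 5], [0.4172, -0.2701, 6], [0.4072, -0.2699, 6]]
[ 0.02003676 -0.27827293] y at .464 -0.26897586924798134
[284.26624923 257.65544286]
[283.87992933 268.39157296]
[170.82416746 273.03915672]
```

View pics/eye.png

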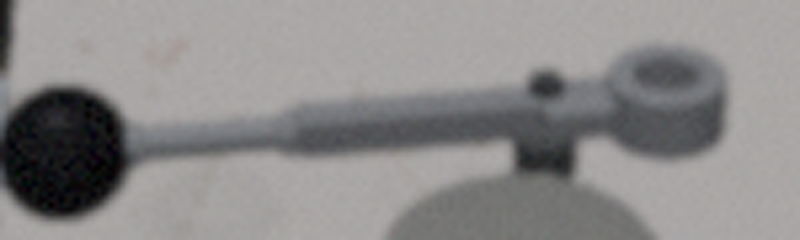

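View pics/lev.png

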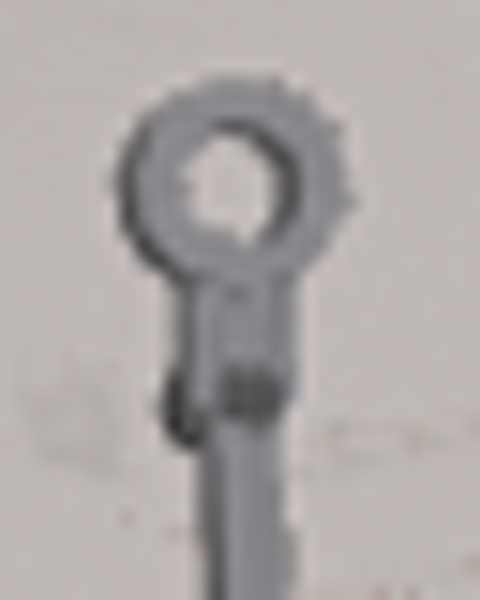

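Lever: eye (0.542,-0.269) in both views within 1.5 mm, yaw about 0.02, which the jaws already match. The balance point is about (0.463,-0.270). I'll go there.

Call:
{"api": "jog_arm", "payload": {"rows": "-1 -4 0 0 1; -2 -8 0 0 1; -2.9 -12 -2 0 1; -2.9 -15.3 -5 0 1; -2.9 -15.3 -8 0 1; -2.9 -15.3 -11 0 1; -2.9 -15.3 -11 0 1; -2.9 -15.3 -11 0 1"}}

```text
time: 9.6
tcp_pos: [0.4635, -0.2611, 0.1055]
tcp_rot: [[-1.0, -0.02, -0.002], [-0.02, 1.0, 0.001], [0.002, 0.001, -1.0]]
ft_force: [0.1, 0.9, 1.2]
gripper_width: 0.0869
```

Run:
```python
from h import *
s=grab('side','side8');st=state();print(st['tcp_pos'],st['time'],st['tcp_rot'].round(3))
cv2.imwrite('pics/sz8.png',cv2.resize(s['pixels'][180:300,150:310],(800,600),interpolation=cv2.INTER_CUBIC))
```

```text
[ 0.46488146 -0.26158443  0.10719618] 9.65 [[-1.    -0.02   0.001]
 [-0.02   1.    -0.   ]
 [-0.001 -0.    -1.   ]]
```

View pics/sz8.png

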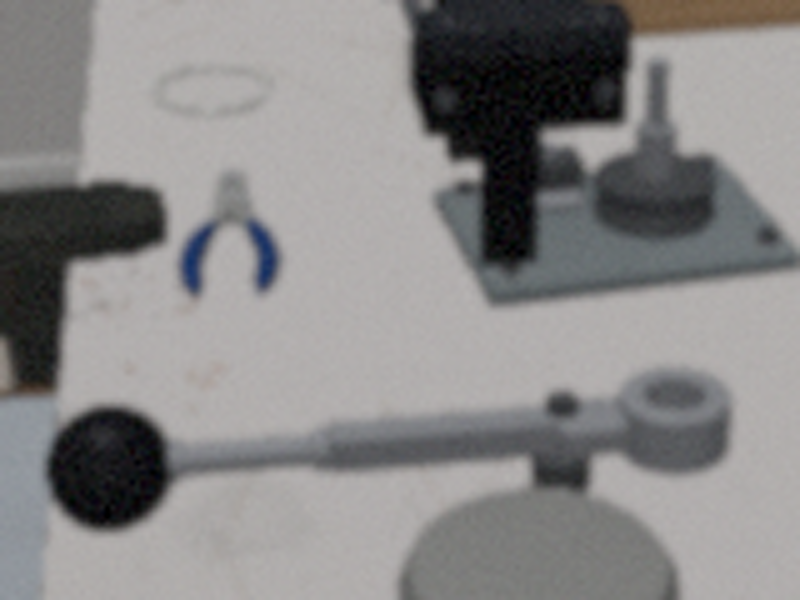

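Call:
{"api": "jog_arm", "payload": {"rows": "-0.15 -0.85 -1.5 0 1; -0.15 -0.85 -4 0 1; -0.15 -0.85 -6.5 0 1; -0.15 -0.85 -8.5 0 1; -0.15 -0.85 -9.5 0 1; -0.15 -0.85 -9.8 0 1; -0.15 -0.85 -9.8 0 1; -0.15 -0.85 -9.8 0 1"}}

```text
time: 10.32
tcp_pos: [0.464, -0.271, 0.0095]
tcp_rot: [[-1.0, -0.02, 0.002], [-0.02, 1.0, -0.001], [-0.002, -0.001, -1.0]]
ft_force: [0.3, 0.4, 1.0]
gripper_width: 0.087
```

Run:
```python
from h import *
s=grab('side','side9');st=state();print(st['tcp_pos'],st['time'],st['tcp_rot'].round(3),st['ft_force'])
cv2.imwrite('pics/sz9.png',cv2.resize(s['pixels'][180:300,150:310],(800,600),interpolation=cv2.INTER_CUBIC))
```

```text
[ 0.46396499 -0.2710198   0.00952052] 10.3667 [[-1.    -0.019  0.003]
 [-0.019  1.    -0.001]
 [-0.003 -0.001 -1.   ]] [0.02289375 0.44093732 0.2440067 ]
```

View pics/sz9.png

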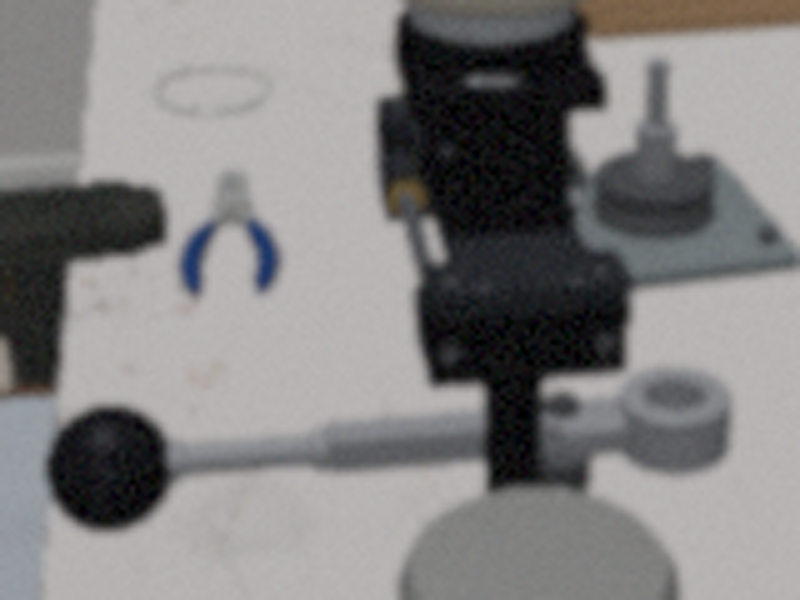

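Run:
```python
from h import *
s=load('side9')
for p in[(.464,-.3145,.03),(.464,-.33,.03),(.464,-.27,.03),(.454,-.33,.03),(.474,-.33,.03),(.542,-.269,.04),(.3066,-.2724,.026)]: print(p,(proj(s,p)-[150,180])*5+2)
```

```text
(0.464, -0.3145, 0.03) [504.9989796  485.21798474]
(0.464, -0.33, 0.03) [510.64350387 506.78833423]
(0.464, -0.27, 0.03) [489.77603885 427.044056  ]
(0.454, -0.33, 0.03) [485.23885385 508.79914611]
(0.474, -0.33, 0.03) [535.96263668 504.78429116]
(0.542, -0.269, 0.04) [673.83863555 391.47731579]
(0.3066, -0.2724, 0.026) [105.1226055  467.13831739]
```

The finger lines up with the projected balance point. Now I'll close.

Call:
{"api": "jog_arm", "payload": {"rows": "0 0 0 0 0.4; 0 0 0 0 0; 0 0 0 0 -0.4; 0 0 0 0 -1; 0 0 0 0 -1; 0 0 0 0 -1; 0 0 0 0 -1; 0 0 0 0 -1", "newtons": 55}}

```text
time: 11.03
tcp_pos: [0.4625, -0.2706, 0.0076]
tcp_rot: [[-1.0, -0.019, -0.0], [-0.019, 1.0, -0.0], [0.0, -0.0, -1.0]]
ft_force: [0.3, 0.1, -0.2]
gripper_width: 0.0416
```

Call:
{"api": "jog_arm", "payload": {"rows": "0 0 0 0 -1; 0 0 0 0 -1; 0 0 0 0 -1; 0 0 0 0 -1; 0 0 0 0 -1; 0 0 0 0 -1"}}

```text
time: 11.53
tcp_pos: [0.4627, -0.2711, 0.0078]
tcp_rot: [[-1.0, -0.019, 0.0], [-0.019, 1.0, -0.001], [-0.0, -0.001, -1.0]]
ft_force: [-0.0, -1.9, 0.1]
gripper_width: 0.0154
```

Run:
```python
from h import *
s=grab('side','side10');st=state();print(st['tcp_pos'],st['time'],st['tcp_rot'].round(3),st['ft_force'],st['gripper_width'],st['moment'])
cv2.imwrite('pics/sz10.png',cv2.resize(s['pixels'][180:300,150:310],(800,600),interpolation=cv2.INTER_CUBIC))
```

```text
[ 0.46267199 -0.27106466  0.00780863] 11.5833 [[-1.    -0.019  0.   ]
 [-0.019  1.    -0.001]
 [-0.    -0.001 -1.   ]] [ 0.90855412 -3.19390925  0.08951267] 0.015284373780457272 [-0.42980676 -0.09155658 -0.06966414]
```

View pics/sz10.png

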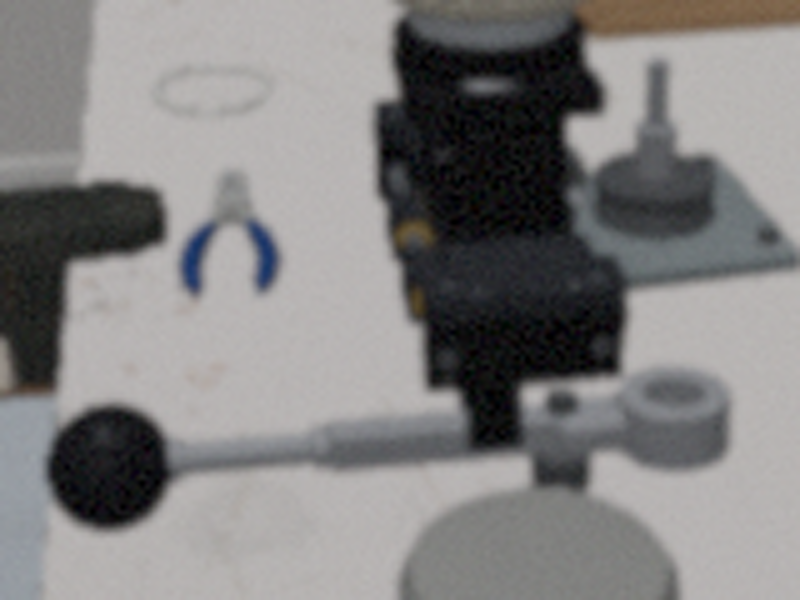

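The bar is gripped at 15 mm. I'll lift a few cm and check that it stays level.

Call:
{"api": "jog_arm", "payload": {"rows": "0 0 0.5 0 -1; 0 0 1.2 0 -1; 0 0 2.2 0 -1; 0 0 3.5 0 -1; 0 0 4.5 0 -1; 0 0 5 0 -1; 0 0 5 0 -1; 0 0 5 0 -1"}}

```text
time: 12.25
tcp_pos: [0.4626, -0.2705, 0.0578]
tcp_rot: [[-1.0, -0.019, 0.0], [-0.019, 1.0, -0.0], [-0.0, -0.0, -1.0]]
ft_force: [-0.3, 0.1, -7.2]
gripper_width: 0.0149
```

Run:
```python
from h import *
s=grab('side','side11');st=state();print(st['tcp_pos'],st['time'],st['tcp_rot'].round(3),st['ft_force'],st['gripper_width'],st['moment'])
cv2.imwrite('pics/sz11.png',cv2.resize(s['pixels'][180:300,150:310],(800,600),interpolation=cv2.INTER_CUBIC))
```

```text
[ 0.46229099 -0.27034215  0.05733667] 12.3 [[-1.    -0.019 -0.   ]
 [-0.019  1.     0.   ]
 [ 0.     0.    -1.   ]] [ 0.11935518  0.67664771 -7.2678764 ] 0.01517369054940974 [ 0.17862339  0.01136948 -0.02091011]
```

View pics/sz11.png

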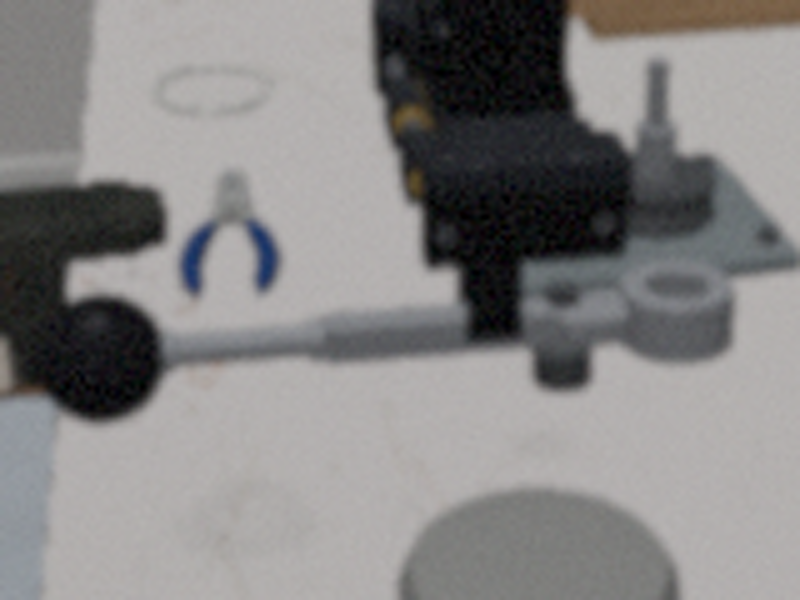

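Run:
```python
from h import *
s=load('side11')
f=lambda p:(proj(s,p)-[150,180])*5+2
for dz in(0,.0495):
  for p in[(.543,-.269,.04+dz),(.308,-.2724,.026+dz)]: print(f(p))
for n in('side10','side11'):
  p=load(n)['pixels'].astype(int);m=((p.max(2)<60)).astype(np.uint8);m[:235]=0;m[290:]=0;m[:,:158]=0;m[:,185:]=0
  m=cv2.morphologyEx(m,cv2.MORPH_OPEN,np.ones((5,5)));k=cv2.connectedComponentsWithStats(m);print(k[2][1:],k[3][1:])
```

```text
[676.17296256 391.30861398]
[108.63771848 466.87641659]
[680.02178257 285.93916723]
[100.91790564 359.19453196]
[[160 262  23  23 420]] [[171.2952381  273.02142857]]
[[158 240  24  23 472]] [[168.90254237 250.67372881]]
```

It's level within about 0.3° and weighs 7.2 N, i.e. 0.73 kg. I'll raise it, then swing it over to the post and turn it by about 0.097 rad.

Call:
{"api": "jog_arm", "payload": {"rows": "0 0 1 0 -1; 0 0 2.5 0 -1; 0 0 4 0 -1; 0 0.3 5.5 0 -1; 0 1 6.5 0 -1; 0.3 2.2 6.8 0.01 -1; 0.7 4 6.8 0.02 -1; 1.2 6.2 6.8 0.03 -1"}}

```text
time: 12.97
tcp_pos: [0.4743, -0.2078, 0.1255]
tcp_rot: [[-0.999, -0.049, -0.0], [-0.049, 0.999, -0.0], [0.0, -0.0, -1.0]]
ft_force: [0.2, -0.4, -7.1]
gripper_width: 0.0151
```

Call:
{"api": "jog_arm", "payload": {"rows": "0.4 2.5 0 0.01 -1; 0.8 5 0 0.02 -1; 1.2 7.5 0 0.03 -1; 1.6 9.8 0 0.04 -1; 2 11.8 0 0.05 -1; 2.3 13.3 0 0.06 -1; 2.5 14.3 0 0.065 -1; 2.6 15 0 0.067 -1"}}

```text
time: 13.63
tcp_pos: [0.5005, -0.057, 0.1253]
tcp_rot: [[-0.993, -0.118, -0.001], [-0.118, 0.993, 0.0], [0.001, 0.0, -1.0]]
ft_force: [-0.3, -0.0, -7.8]
gripper_width: 0.0149
```

Call:
{"api": "jog_arm", "payload": {"rows": "0 0 0 0 -1; 0 0 0 0 -1; 0 0 0 0 -1"}}

```text
time: 13.88
tcp_pos: [0.5003, -0.06, 0.1256]
tcp_rot: [[-0.993, -0.114, -0.0], [-0.114, 0.993, -0.001], [0.0, -0.001, -1.0]]
ft_force: [0.5, -0.7, -7.6]
gripper_width: 0.0152
```

Run:
```python
from h import *
s=grab('side','side12');t=grab('top','top12');st=state();print(st['tcp_pos'],st['time'],st['tcp_rot'].round(4),st['ft_force'],st['gripper_width'],st['moment'])
cv2.imwrite('pics/sz12.png',cv2.resize(s['pixels'][120:240,170:330],(800,600),interpolation=cv2.INTER_CUBIC))
cv2.imwrite('pics/tz12.png',cv2.resize(t['pixels'][140:260,220:380],(800,600),interpolation=cv2.INTER_CUBIC))
```

```text
[ 0.5004202  -0.05986495  0.12564299] 13.9833 [[-9.935e-01 -1.140e-01 -1.000e-04]
 [-1.140e-01  9.935e-01 -4.000e-04]
 [ 1.000e-04 -4.000e-04 -1.000e+00]] [ 0.29611806  0.56402239 -6.90901926] 0.014906213642285905 [ 0.12051036 -0.0254292  -0.05948439]
```

View pics/sz12.png

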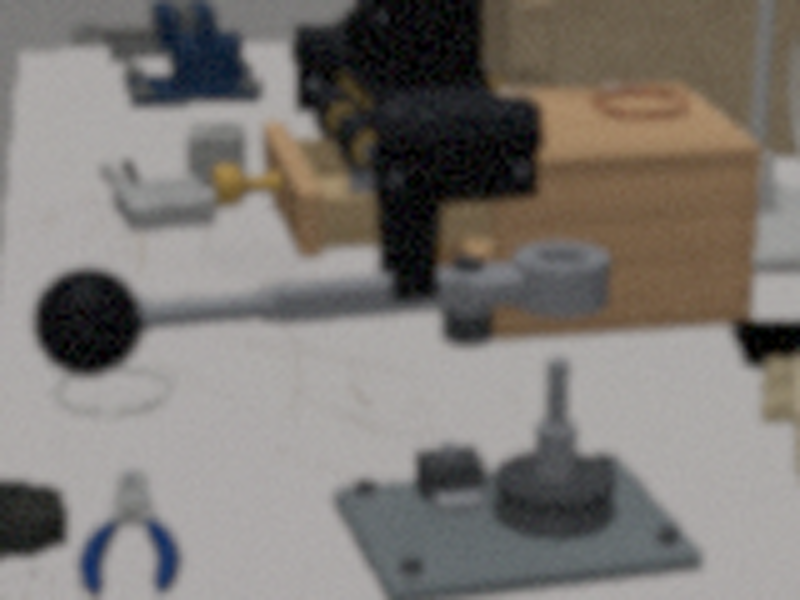

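View pics/tz12.png

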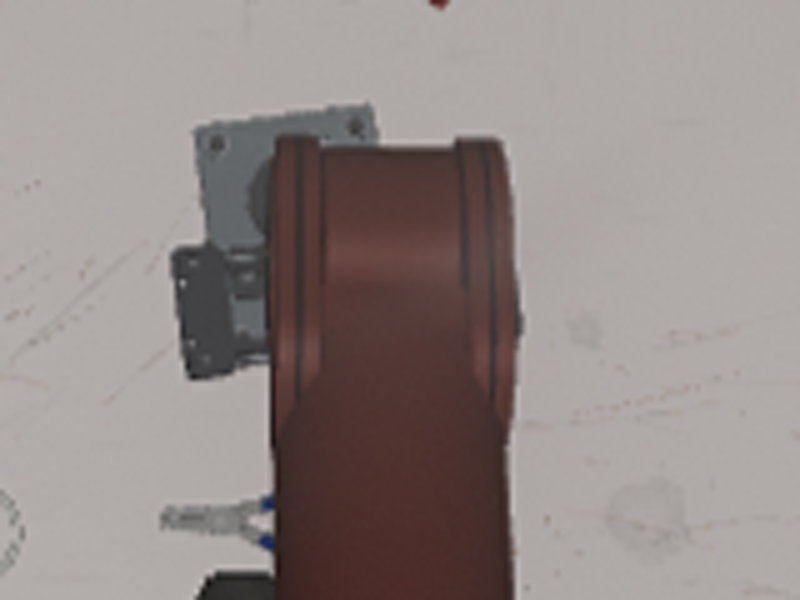

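The lever is level and the eye is close to the post, but the arm hides it from the top. I'll make the final shift.

Call:
{"api": "jog_arm", "payload": {"rows": "0.05 0.4 0 0 -1; 0.1 0.8 -0.3 0.002 -1; 0.1 1.05 -0.6 0.002 -1; 0.1 1.05 -0.85 0.002 -1; 0.1 1.05 -0.85 0.002 -1; 0.1 1.05 -0.85 0.002 -1; 0.1 1.05 -0.85 0.002 -1; 0.1 1.05 -0.85 0.002 -1"}}

```text
time: 14.65
tcp_pos: [0.5017, -0.0483, 0.1173]
tcp_rot: [[-0.993, -0.118, 0.0], [-0.118, 0.993, -0.0], [-0.0, -0.0, -1.0]]
ft_force: [-1.1, 0.2, -8.1]
gripper_width: 0.0153
```

Run:
```python
from h import *
s=grab('side','side13');t=grab('top','top13');st=state();print(st['tcp_pos'],st['time'],st['tcp_rot'].round(4),st['ft_force'],st['gripper_width'],st['moment'])
dz=st['tcp_pos'][2]-.0078
f=lambda p:(proj(s,p)-[170,120])*5+2
print('exp eye top',f((.5806,-.0398,.04+dz)),'ball',f((.5806-.234*np.cos(.116),-.0398-.234*np.sin(.116),.026+dz)),'tip',f((.5806,-.0398,.098)), 'eye top +-.5cm y',f((.5806,-.0348,.04+dz)))
cv2.imwrite('pics/sz13.png',cv2.resize(s['pixels'][120:240,170:330],(800,600),interpolation=cv2.INTER_CUBIC))
cv2.imwrite('pics/tz13.png',t['pixels'])
```

```text
[ 0.50166456 -0.04822692  0.11731207] 14.75 [[-9.931e-01 -1.177e-01  2.000e-04]
 [-1.177e-01  9.931e-01 -1.000e-04]
 [-2.000e-04 -1.000e-04 -1.000e+00]] [-0.17107315 -0.74165203 -7.46968472] 0.014962758549065834 [ 0.15155372 -0.03644743 -0.04794574]
exp eye top [558.70669171 263.35109536] ball [ 90.70072252 330.46351251] tip [555.76011961 359.19662502] eye top +-.5cm y [556.64890396 260.12380359]
```

View pics/sz13.png

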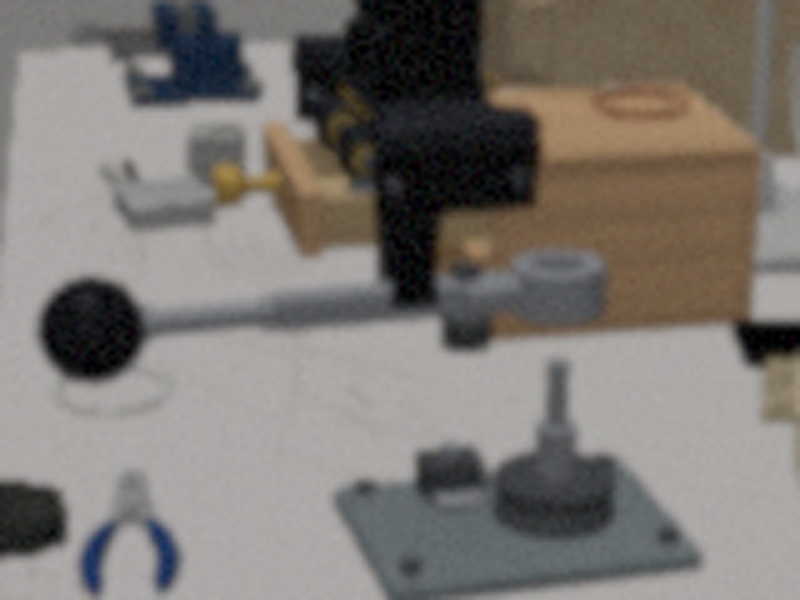

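View pics/tz13.png

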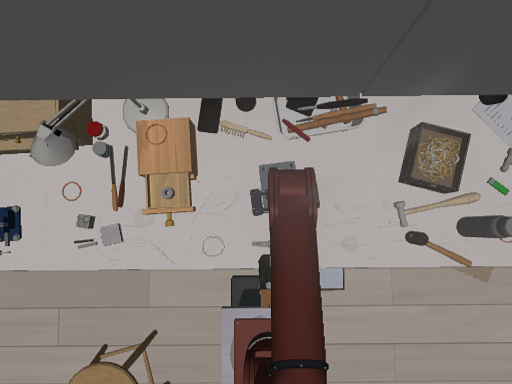

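Run:
```python
from h import *
s=load('side13')
cv2.imwrite('pics/e13.png',cv2.resize(s['pixels'][163:203,255:303],(720,600),interpolation=cv2.INTER_CUBIC))
g=lambda p:(proj(s,p)-[255,163])*15+7
def ext(c,r,z0,z1):
    a=np.linspace(0,2*np.pi,90);q=np.array([g((c[0]+r*np.cos(k),c[1]+r*np.sin(k),z)) for k in a for z in(z0,z1)]);return q.min(0).round(1),q.max(0).round(1)
z=.014+.1173-.0078
for c in[(.5806,-.0398),(.5806,-.0348),(.5806,-.0448)]:print(c,'eye',ext(c,.024,z,z+.026),'bore',ext(c,.013,z+.026,z+.026))
print('tip stub',ext((.5806,-.0398),.006,.07,.098))
# observed ball
p=s['pixels'].astype(int);m=((p.max(2)<60)).astype(np.uint8);m[:170]=0;m[200:]=0;m[:,:174]=0;m[:,202:]=0
k=cv2.connectedComponentsWithStats(cv2.morphologyEx(m,cv2.MORPH_OPEN,np.ones((5,5))));print(k[2][1:],k[3][1:])
b=k[3][1];B=plane(s,*b,.026+.1095);print('ball',B)
```

```text
(0.5806, -0.0398) eye (array([254.7, 100. ]), array([546.5, 343.1])) bore (array([324. , 120.9]), array([480.3, 171.9]))
(0.5806, -0.0348) eye (array([249.2,  90.7]), array([539.7, 332.5])) bore (array([318.2, 111.4]), array([473.8, 162. ]))
(0.5806, -0.0448) eye (array([260.3, 109.4]), array([553.4, 353.8])) bore (array([329.9, 130.5]), array([486.9, 181.9]))
tip stub (array([353.5, 420.6]), array([428.7, 599.6]))
[[179 177  19  18 286]] [[187.85314685 185.56293706]]
ball [ 0.34844689 -0.06601089  0.1355    ]
```

View pics/e13.png

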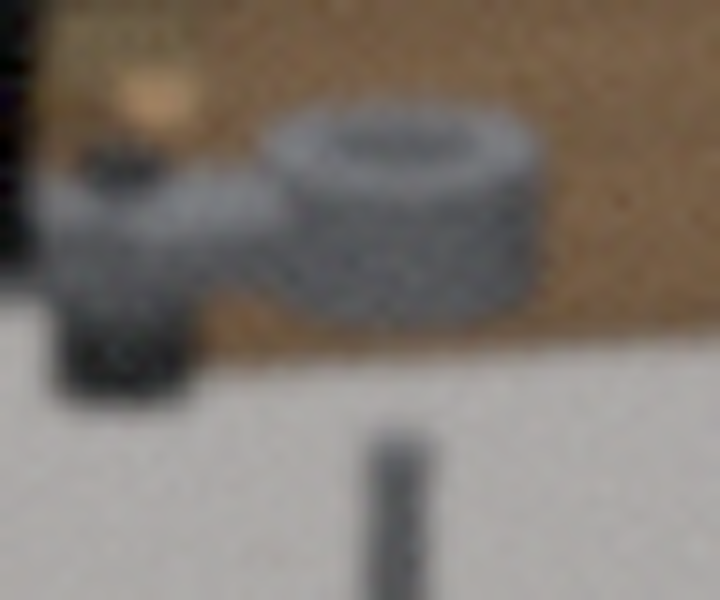

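Side view relative to the post: the eye is centred within about 1 mm along x and sits slightly to +y, by 1 mm from the kinematics and up to 3 mm by image. Its clearance is about 25 mm. I'll trim y a little and let it settle.

Call:
{"api": "jog_arm", "payload": {"rows": "0.02 -0.08 0 0 -1; 0.03 -0.18 0 0 -1; 0.03 -0.18 0 0 -1; 0.03 -0.18 0 0 -1; 0.03 -0.18 0 0 -1; 0.03 -0.18 0 0 -1; 0.03 -0.18 0 0 -1; 0.03 -0.18 0 0 -1"}}

```text
time: 15.42
tcp_pos: [0.5019, -0.0499, 0.1172]
tcp_rot: [[-0.993, -0.118, -0.0], [-0.118, 0.993, -0.0], [0.0, 0.0, -1.0]]
ft_force: [0.7, 0.5, -7.4]
gripper_width: 0.015
```

Call:
{"api": "jog_arm", "payload": {"rows": "0 0 0 0 -1; 0 0 0 0 -1; 0 0 0 0 -1; 0 0 0 0 -1; 0 0 0 0 -1; 0 0 0 0 -1"}}

```text
time: 15.92
tcp_pos: [0.5019, -0.0499, 0.1172]
tcp_rot: [[-0.993, -0.118, 0.0], [-0.118, 0.993, -0.0], [-0.0, -0.0, -1.0]]
ft_force: [-0.1, -0.0, -7.0]
gripper_width: 0.0151
```

Run:
```python
from h import *
s=grab('side','side14');st=state();print(st['tcp_pos'],st['time'],st['tcp_rot'].round(4),st['ft_force'],st['gripper_width'],abs(st['joint_velocities']).max())
R=st['tcp_rot'];print('eye est',st['tcp_pos'][:2]-.0798*R[:2,0])
cv2.imwrite('pics/e14.png',cv2.resize(s['pixels'][163:203,255:303],(720,600),interpolation=cv2.INTER_CUBIC))
```

```text
[ 0.50187226 -0.04989804  0.11715727] 15.9667 [[-9.930e-01 -1.179e-01 -1.000e-04]
 [-1.179e-01  9.930e-01 -1.000e-04]
 [ 1.000e-04 -1.000e-04 -1.000e+00]] [ 0.22336174 -0.06432853 -7.27249964] 0.01500152838905229 0.0012664586774562415
eye est [ 0.58111567 -0.04048939]
```

View pics/e14.png

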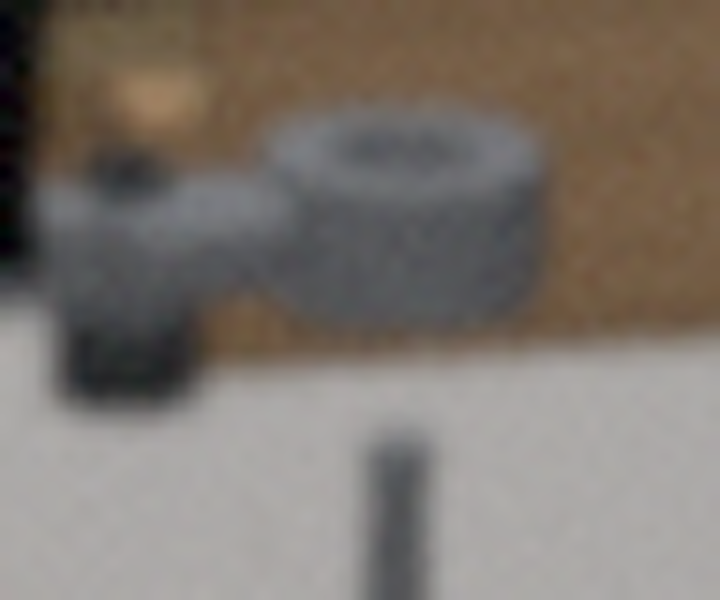

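Bore centre is at crop (405,148), against an expected (410,150) to (410,153). That puts it within about 1–2 mm of the post axis and still. I'll hand it in.

```bash
python3 -c "
from plant import job_done
print(job_done())"
```

```text
the job is handed in; nothing more can be done
None
```

The collar is standing upright in the middle of the open drawer, and the arm is holding the lever level and still with its eye above the post. I handed the job in at about 16 s of the 53 s allowed.

**Collar:** I gripped it at mid-height, lifted it straight off the stub and lowered it until I felt the drawer floor (about 4 N) before letting go. Later top views showed it still standing upright there.

**Lever:** I gripped it at its balance point at 55 N and it lifted level, within about 0.3° (judged in the side view just after lifting). Last checks before hand-in:

| Check | Value |
|---|---|
| Eye centre, from the arm's pose | (0.581, -0.0405) |
| Post axis, measured | (0.5805, -0.040) |
| Lever direction against the base plate | 0.118 rad against about 0.116 rad |
| Clearance above the post tip | about 25 mm |
| Weight on the wrist | 7.3 N, steady |
| Fastest joint speed | about 0.001 rad/s |

**What disagreed:** before the last 1.8 mm trim, the side view put the eye up to about 3 mm too far to +y, while the arm's pose said about 1 mm. After the trim they agree to about 1–2 mm. The arm hid the eye from the top camera, so the top view could not confirm the final centring.

No move was aimed at the pliers, the bangle or the brush, and none looked shifted in the later pictures.

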